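Bring the paste jar round and open it

ROBOT

A 7-joint arm with a two-finger parallel gripper is mounted at the origin on the work surface. World frame = base frame: x ahead of the robot, y to its left, z up, the work surface at z = 0. Lengths are in m, angles in rad, forces in N, time in s.
With the tool pointing down it reaches from about 0.4 to 0.85 m from the base axis. Payload 10.4 kg.
Tool frame: the origin (TCP) lies midway between the tips of the shut fingers; the grasp point (between the pads) lies hold_point_z behind it (hold_point_z is the distance from the TCP to the grasp point, in m); z points along the fingers, y is the line along which they close (so a half turn about z gives the same grasp; the last joint's range is limited). The gripper opens to 87 mm and grips with 3 to 60 N. Pads are 19 mm wide; open, the fingers measure 117 mm over their backs; the gripper's body (75 mm by 190 mm) begins 51 mm behind the grasp point.
Start: joints at [-1.287, 0.332, -0.065, 1.46, 0.022, 1.35, -0.088], TCP at [0.189, 0.596, 0.223] pointing down, gripper open.
Joint ranges: [-2.6, 2.6], [-0.5, 2.12], [-1.47, 1.34], [0.16, 2.42], [-1.27, 4.41], [0.06, 2.06], [-2.6, 2.6]. Speed limits (rad/s): [2.22, 2.22, 2.79, 2.79, 3.14, 3.14, 3.14].

INTERFACE

Orientations are given as a unit quaternion [x, y, z, w].
In Python, from bench import * gives the robot as it stands. The module is installed in compiled form; this text tells all that it offers.
- The arm moves only by the tool drive_tool, never from a script. Its argument "increments" is a list of rows, each a list of 6 numbers: the shift along the tool's x, y, z scaled (see below), then the turn, a rotation vector about the tool's x, y, z scaled (see below). In form: [[dx, dy, dz, rx, ry, rz], ...]. A call has exactly 5 rows; each row is the pose to reach, as a shift and turn from the pose commanded when the call began, along the tool's axes at that moment; what a row does not reach only later rows make up. The controller multiplies each number of a shift by 300 mm and each number of a turn by pi/4 rad. A row lasts 1/12 s, in which the tool goes at most 41.7 mm and 7.16 degrees, less where a joint would pass 70% of its speed; a pose out of reach is approached as far as the arm can. A call with a number of a shift or a turn outside -1 to 1 is refused whole. A call with a gripper value outside its range is refused whole. "claw" is the closure, from 0 (fully open) to 1 (shut), set as the call begins (left out, the last holds). The fingers move at their own pace and stop on an object; "force" is the grip in N (left out, the last holds). Time passes only in rows, so rows that repeat a pose let the fingers close, or fill a call up. It gives the time, the measured TCP pose, the force, the opening and the grip force at its end, in the units of the state.
- read_state(): the state, without advancing time (a new reading comes with each control period).
- camera(name): name is "scene" or "top" or "wrist"; returns the picture (480x640x3 uint8, blue, green, red); there is no depth.
- get_calibration(name): a dict with "K" (3x3 intrinsics, pixels), "k1" (the pictures are not rectified: a ray, as slopes to the right and down, at radius r is drawn at 1 + k1 r^2 times it, then the intrinsics apply), "position" and "rotation" of the camera in the world. Camera axes: x right, y down, z forward; pixel columns grow to the right and rows downward; lengths in m; the calibration is good to about 2 mm. A picture is of the moment at which its call begins: read the wrist's pose just before it. get_calibration takes no time and is no camera call; for the wrist camera it gives the pose at the moment of the call.
- close_job(): hands the job in; it is judged then, once.
The state is a dict: "time": time; "joint_positions": joint angles; "joint_vel": joint speeds; "joint_torque": joint torques, N m; "ee_pos": TCP position; "eef_rot": TCP orientation; "ft_force": force on the tool from outside, world axes, zero at the start; "torque": the same for the moment, N m; "width": finger opening in m; "grip_force": force on a finger pad.
Only numpy, scipy, OpenCV 4.12 (cv2) and the standard library are available. Lean on these libraries where they do the work, as an engineer would, in place of code of your own. Each camera call takes 0.05 s, during which the arm holds its last target. There are 200 camera calls.

TASK

At the records-mending bench, turn the carousel by its upright black grip so that the white jar with the red cap comes to the front, at the index mark, and clicks into its stop. Then unscrew the tight red cap (anticlockwise) while the square pocket braces the jar, and lift it straight up until it is just clear of the jar's mouth, with the tip of the brush under the cap still hanging free inside it so that it can drain. Finish while still holding the cap there, upright, the jar seated in its pocket, and leave the other things on the carousel and on the bench undisturbed.

Things in the scene. Friction and masses are not known exactly. Their poses are not given: they have to be found in the camera images.
- carousel: Indexing supply carousel, 250 mm across, its round foot fixed to the bench. Origin on the turning axis at bench level, z up; its -x axis points to the front, where a black block (34 x 40 x 20 mm, 145 mm from the axis) bears a white index line. Its aluminium platter has three square pockets (67 mm inside, walls 25 mm high, 3 mm thick) centred 78 mm from the axis, 90 degrees apart.
- platter (a joint): Turn of the platter, rad, anticlockwise from above positive, free either way, with a click stop every 1.571. Starts at 0, in a stop: the grip at the carousel's +x side, pockets at its -x (front), +y and -y sides. The spring plunger pulls it home from within about 5 degrees of a stop; about 8 N at the grip turns it out.
- turn_grip (a point): Point on the axis of the upright grip, 15 mm below its top: a round black handle 22 mm in diameter, from 73 to 125 mm above the bench on a thin steel stem, 105 mm from the carousel's axis. It is fixed to the platter and goes round with it.
- front_place (a point): The front place: middle of where a pocket stands at the index mark, 78 mm from the axis, at the height of the platter's top (30 mm above the bench). It does not turn with the platter; axes as the carousel's.
- jar_center (a point): Paste jar: white plastic, red-banded labels, about 0.3 kg, loose in the pocket at one side of the carousel. 64 mm square body, shoulder 68 mm above its underside, then a round neck (42 mm across). This point is on its upright axis 50 mm above its underside. Its square body cannot turn in the square pocket beyond about 3 degrees of play.
- jar_rim (a point): Centre of the jar's mouth (34 mm bore), at the height of its rim: 98 mm above its underside, 128 mm above the bench. When screwed on, the cap's lower edge is 18 mm below the rim and 12 mm above the jar's shoulder.
- cap_center (a point): The jar's red screw cap: 60 mm across, 23 mm high, upright ribbed wall; point on its axis half-way up. Closed, it sits 42 mm above the jar's centre point, its top 133 mm above the bench. Right-hand thread, two starts, seal squeezed: stiff at first (0.35 to 0.55 N m); 65 to 75 degrees anticlockwise, rising 2 mm, frees it; it catches again at about 155 degrees.
- brush_tip (a point): Tip of the brush (11 mm wide at most) that hangs from the middle of the cap's underside into the jar: 68.5 mm below the cap's centre point, on its axis.
- blue_jar_center (a point): Bystander: a jar of the same shape and size with a blue cap, loose in the pocket at the other side. Point on its axis 50 mm above its underside.
- clip_tin_center (a point): Bystander: square tin with a green lid, 64 x 64 x 54 mm, loose in the pocket that starts at the front. Point at its centre, 27 mm up.
- paperweight_center (a point): Bystander: brass paperweight with a knob, 60 mm across, 49 mm high, on the bench to the left. Point at its centre.
- file_box_center (a point): Bystander: flat document box, 256 x 176 x 36 mm, on the bench to the right. Point at its centre.
Not all that is in view belongs to the job. Leave any orange or yellow look-alike of the part that bears jar_center alone.

How it is judged:
On the way, in this order (a step that is already met when the one before it is completed fails the run):
1. the jar with the red cap has come to the front place and the platter has clicked into its stop, the cap still on (horizontal distance between jar_center and front_place below 0.01 m and z of cap_center in the frame of jar_center below 0.0445 m and (value of joint platter between 1.511 and 1.631 rad or value of joint platter between -1.631 and -1.511 rad or value of joint platter between 4.652 and 4.772 rad or value of joint platter between -4.772 and -4.652 rad)), for 0.3 s.
2. the cap is off the thread, the jar still seated at the front (horizontal distance between jar_center and front_place below 0.01 m and z of cap_center in the frame of jar_center above 0.05 m and z of jar_center in the frame of front_place below 0.055 m), for 0.1 s.
At the end, for the whole second after the job is handed in: paste jar seated upright in its pocket within 10 mm of the front place; red cap held by the fingers, still, within 0.2 rad of upright and 13 mm of the jar's axis, 17 to 72 mm above its closed height (clear of the mouth, brush tip still inside), not touching the jar (horizontal distance between jar_center and front_place below 0.01 m and z of jar_center in the frame of front_place below 0.054 m and angle between jar_center's own z axis and vertical below 0.08 rad and z of cap_center in the frame of jar_center between 0.0585 and 0.1135 m and horizontal distance between cap_center and jar_center below 0.013 m and angle between cap_center's own z axis and vertical below 0.2 rad and contact force between cap and the fingers above 1 N and contact force between cap and jar below 0.5 N and linear speed of cap below 0.03 m/s); the arm keeps its last pose, push and grip.
It fails at once if the paste jar is pulled up out of its pocket by more than 10 mm or tipped (z of jar_center in the frame of front_place above 0.06 m or angle between jar_center's own z axis and vertical above 0.25 rad).
It fails at once if the blue-capped jar is lifted or tipped (z of blue_jar_center in the frame of front_place above 0.06 m or angle between blue_jar_center's own z axis and vertical above 0.25 rad).
It fails at once if the clip tin is lifted or tipped (z of clip_tin_center in the frame of front_place above 0.037 m or angle between clip_tin_center's own z axis and vertical above 0.25 rad).
It fails at once if the paperweight or the document box is pushed more than 20 mm (distance of any of paperweight_center, file_box_center from where it was at the start of the episode above 0.02 m).
It also fails if it takes over 61 s, if anything falls off the work surface, if the arm or the gripper's body presses on something with over 40 N, if the wrist force passes 120 N, or if a joint passes its speed limit or range.

## Working session

There is one attempt and no reset: what is moved stays moved. The work goes in short steps, Python scripts to look and compute and a tool call to move; the robot and the scene stay as the last step left them, time stands still between calls to the robot, and variables do not carry over. Pictures are saved under pics/ and viewed, at most 10 in all, crops included, and the job is handed in when it is done.

Besides the shell and the picture viewer there is one more tool, called after ">>>" by a JSON object that holds its "method" and its "body". drive_tool: Moves the arm, as the interface text tells. Its arguments: {"type":"object","properties":{"increments":{"type":"array","items":{"type":"array","items":{"type":"number"}}},"claw":{"type":"number"},"force":{"type":"number"}},"required":["increments"]}

```bash
mkdir -p pics; python3 - <<'E'
from bench import *
import cv2
print(read_state())
for n in ("scene","top"):
    im=camera(n); cv2.imwrite(f"pics/{n}0.png",im)
    c=get_calibration(n); print(n,c)
E
```

```text
{'time': 0.0, 'joint_positions': array([-1.28660384,  0.33287284, -0.06470442,  1.46094139,  0.02159231,
        1.34989133, -0.08849262]), 'joint_vel': array([ 0.00145289,  0.00063595, -0.00013967,  0.00051846,  0.00025931,
        0.00087788,  0.00022685]), 'joint_torque': array([ 1.98344997e-04, -6.23260117e+01,  2.44667509e-02, -3.89874566e+01,
       -6.15057489e-02,  4.01672674e-02,  1.16082538e-04]), 'ee_pos': array([0.1886355 , 0.59544901, 0.2217533 ]), 'eef_rot': array([ 1.52780084e-01,  9.88259957e-01, -7.04305531e-04, -8.02395759e-05]), 'ft_force': array([-0.56957469,  0.93113274,  0.32900763]), 'torque': array([-0.01001632,  0.04377924,  0.01676415]), 'grip_force': 0.0, 'width': 0.08710820352527936}
scene {'K': array([[564.68437971,   0.        , 328.31843511],
       [  0.        , 564.68437971, 246.7236148 ],
       [  0.        ,   0.        ,   1.        ]]), 'k1': -0.08349474980900394, 'position': array([ 1.10891283, -0.47082216,  1.07306759]), 'rotation': array([ 0.84043103,  0.44018833, -0.13945108, -0.28366057])}
top {'K': array([[577.10119961,   0.        , 315.77861607],
       [  0.        , 577.10119961, 231.59021039],
       [  0.        ,   0.        ,   1.        ]]), 'k1': -0.12690449941442075, 'position': array([ 0.35969585, -0.03736153,  1.38665161]), 'rotation': array([ 0.71479899, -0.69740624,  0.03524986, -0.03800516])}
```

View pics/top0.png

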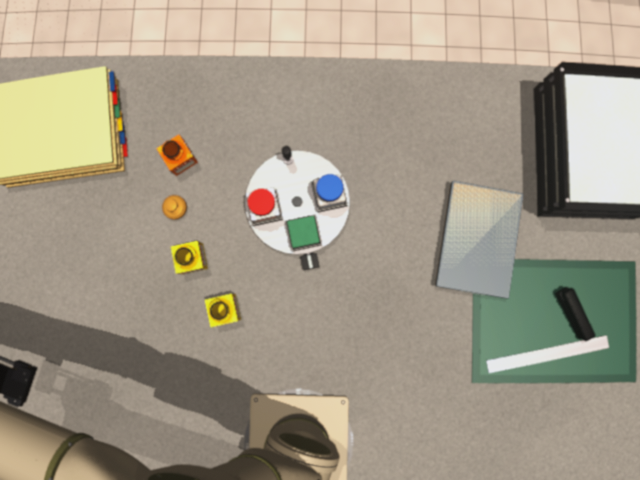

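View pics/scene0.png

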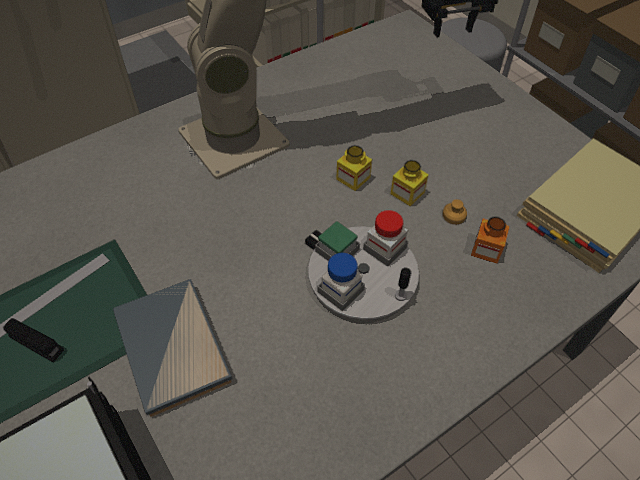

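The top view shows the hub at (297,201), the red cap left at (261,202), the blue cap right at (329,187), the tin at the front (303,231), the grip at the far side (287,153) and the index block at (310,262). The red jar therefore needs a +90° (anticlockwise) turn.

```bash
cat > h.py <<'E'
from bench import *
import cv2, numpy as np
from scipy.spatial.transform import Rotation as R
def ray(n,uv,c=None):
    c=c or get_calibration(n); K=c["K"]
    p=cv2.undistortPoints(np.array([[uv]],float),K,np.array([c["k1"],0,0,0,0.]))[0,0]
    return c["position"],R.from_quat(c["rotation"]).apply([p[0],p[1],1])
def plane(n,uv,z,c=None):
    o,d=ray(n,uv,c); return o+d*(z-o[2])/d[2]
def cross(a,b):
    (o1,d1),(o2,d2)=a,b
    s=np.linalg.lstsq(np.c_[d1,-d2],o2-o1,rcond=None)[0]
    p,q=o1+d1*s[0],o2+d2*s[1]; return (p+q)/2,np.linalg.norm(p-q)
def mask(im,lo,hi,roi=None):
    m=cv2.inRange(cv2.cvtColor(im,cv2.COLOR_BGR2HSV),np.array(lo),np.array(hi))
    if roi:
        k=np.zeros_like(m); x0,y0,x1,y1=roi; k[y0:y1,x0:x1]=255; m&=k
    return m
def blob(m):
    c=max(cv2.findContours(m,0,2)[0],key=cv2.contourArea); M=cv2.moments(c)
    return (M["m10"]/M["m00"],M["m01"]/M["m00"]),cv2.contourArea(c),c
def to_tool(target,quat=None):
    "shift row (units) in the tool axes from present pose to a world TCP target; turn too if quat is given"
    s=read_state(); r=R.from_quat(s["eef_rot"])
    d=r.inv().apply(np.array(target)-s["ee_pos"])/0.3
    w=(r.inv()*R.from_quat(quat)).as_rotvec()/(np.pi/4) if quat is not None else np.zeros(3)
    return np.r_[d,w].round(4)
E
python3 - <<'E'
from h import *
np.set_printoptions(precision=4,suppress=True)
t=cv2.imread("pics/top0.png"); s=cv2.imread("pics/scene0.png")
ms={"red":([0,180,120],[6,255,255]),"blue":([105,150,80],[125,255,255]),"green":([60,80,40],[85,255,200])}
for k,z,rt,rs in (("red",.133,(240,180,285,225),(365,205,410,245)),("blue",.133,(310,170,350,210),(322,250,362,285)),("green",.084,(280,210,325,255),(312,220,360,258))):
    a,A,_=blob(mask(t,*ms[k],rt)); b,B,_=blob(mask(s,*ms[k],rs))
    print(k,a,A,b,B,plane("top",a,z),plane("scene",b,z),cross(ray("top",a),ray("scene",b)))
# dark things
for k,rt,zz in (("grip",(278,144,296,162),.1),("index",(298,252,322,272),.02),("hub",(290,195,304,208),.035)):
    a,A,_=blob(mask(t,[0,0,0],[180,255,100 if k=="hub" else 60],rt)); print(k,a,A,plane("top",a,zz))
b,B,c=blob(mask(s,[0,0,0],[180,255,60],(394,262,416,296))); print("grip scene",b,B,cv2.boundingRect(c),plane("scene",b,.1))
a,A,_=blob(mask(t,[0,0,0],[180,255,60],(278,144,296,162)));print(cross(ray("top",a),ray("scene",b)))
b,B,c=blob(mask(s,[0,0,0],[180,255,100],(355,260,372,276))); print("hub scene",b,B,plane("scene",b,.035))
p=cv2.resize(t[130:280,220:370],(600,600),interpolation=2); cv2.imwrite("pics/crop.png",p)
st=read_state(); print(R.from_quat(st["eef_rot"]).as_matrix())
E
```

```text
red (260.7675579322638, 201.88163992869872) 467.5 (389.0059447983014, 220.54861995753714) 392.5 [0.5527 0.0917 0.133 ] [0.5563 0.094  0.133 ] (array([0.5542, 0.0936, 0.1309]), np.float64(0.00381683699816709))
blue (329.331899641577, 187.36559139784947) 465.0 (342.1347869177403, 264.4463164849686) 504.5 [ 0.5887 -0.0583  0.133 ] [ 0.5929 -0.0575  0.133 ] (array([ 0.5902, -0.0571,  0.1292]), np.float64(0.002844322203214148))
green (302.8740795287187, 231.55792832596953) 679.0 (337.2275339602926, 237.21812957157783) 638.0 [ 0.4945 -0.0013  0.084 ] [ 0.5001 -0.0018  0.084 ] (array([ 0.4958, -0.0001,  0.078 ]), np.float64(0.0025325713004555215))
grip (286.09567901234567, 152.37037037037038) 54.0 [0.6734 0.0415 0.1   ]Traceback (most recent call last):
  File "<stdin>", line 10, in <module>
  File "h.py", line 21, in blob
    return (M["m10"]/M["m00"],M["m01"]/M["m00"]),cv2.contourArea(c),c
            ~~~~~~~~^~~~~~~~~
ZeroDivisionError: float division by zero
```

The midpoint of red and blue gives the axis at about (0.571, 0.018) with yaw about 0.235. The tin and grip agree with that, at 78 and 105 mm. Next I plan the transit to above the grip.

```bash
cat >> h.py <<'E'
def down(yaw):
    "tool pointing down, tool y axis at world yaw (rad)"
    y=np.array([np.cos(yaw),np.sin(yaw),0]); z=np.array([0,0,-1.]); return R.from_matrix(np.c_[np.cross(y,z),y,z])
def plan(wps,dec=3,interp=True,start=None):
    "wps: list of (pos,yaw), one call each; prints rows rounded, carrying the rounded commands forward"
    s=read_state(); p,r=start if start else (s["ee_pos"],R.from_quat(s["eef_rot"]))
    for q,yaw in wps:
        d=r.inv().apply(np.array(q)-p)/.3; w=(r.inv()*down(yaw)).as_rotvec()/(np.pi/4)
        e=np.r_[d,w].round(dec); print(e.tolist())
        p,r=p+r.apply(e[:3]*.3),r*R.from_rotvec(e[3:]*np.pi/4)
    return p,r
E
python3 - <<'E'
import bench
print([k for k in dir(bench) if not k.startswith('__')], getattr(bench,'hold_point_z',None))
from h import *
A=np.array([.572,.018]); ya=.235
g=A+.105*np.array([np.cos(ya),np.sin(ya)]); print(g)
s=read_state(); p0=s["ee_pos"]; p1=np.r_[g,.22]
y0=np.radians(72.4); y1=ya+np.pi/2-np.pi
plan([(p0+(p1-p0)*k/5,y0+(y1-y0)*k/5) for k in range(1,6)])
E
```

```text
['PlanningError', 'camera', 'close_job', 'get_calibration', 'hold_point_z', 'read_state'] 0.0187
[0.67411401 0.04244851]
[-0.42, -0.254, 0.002, -0.002, 0.0, 0.662]
[-0.49, -0.011, 0.001, 0.001, 0.0, 0.662]
[-0.432, 0.233, 0.001, -0.0, 0.0, 0.662]
[-0.258, 0.417, 0.001, -0.0, 0.0, 0.662]
[-0.017, 0.49, 0.002, 0.0, 0.0, 0.662]
```

>>> {"method": "drive_tool", "body": {"increments": [[-0.084,-0.05,0,0,0,0.132],[-0.168,-0.102,0,0,0,0.265],[-0.252,-0.152,0,0,0,0.397],[-0.336,-0.203,0,0,0,0.53],[-0.42,-0.254,0.002,-0.002,0,0.662]], "claw": 0, "force": 25}}

```text
time: 0.52
ee_pos: [0.2865, 0.4838, 0.2217]
eef_rot: [0.404, 0.915, 0.001, 0.0]
ft_force: [0.1, -0.1, 0.1]
width: 0.0872
grip_force: 0.0
```

>>> {"method": "drive_tool", "body": {"increments": [[-0.098,-0.002,0,0,0,0.132],[-0.196,-0.004,0,0,0,0.265],[-0.294,-0.007,0,0,0,0.397],[-0.392,-0.009,0,0,0,0.53],[-0.49,-0.011,0.001,0,0,0.662]]}}

```text
time: 0.93
ee_pos: [0.3836, 0.3734, 0.2214]
eef_rot: [0.626, 0.78, 0.001, -0.0]
ft_force: [0.4, 0.1, -0.2]
width: 0.0871
grip_force: 0.0
```

>>> {"method": "drive_tool", "body": {"increments": [[-0.086,0.047,0,0,0,0.132],[-0.173,0.093,0,0,0,0.265],[-0.259,0.14,0,0,0,0.397],[-0.346,0.186,0,0,0,0.53],[-0.432,0.233,0.001,0,0,0.662]]}}

```text
time: 1.35
ee_pos: [0.4806, 0.2626, 0.2211]
eef_rot: [0.805, 0.593, 0.001, -0.0]
ft_force: [0.6, 0.9, -0.2]
width: 0.0868
grip_force: 0.0
```

>>> {"method": "drive_tool", "body": {"increments": [[-0.052,0.083,0,0,0,0.132],[-0.103,0.167,0,0,0,0.265],[-0.155,0.25,0,0,0,0.397],[-0.206,0.334,0,0,0,0.53],[-0.258,0.417,0.001,0,0,0.662]]}}

```text
time: 1.77
ee_pos: [0.5776, 0.1523, 0.2206]
eef_rot: [0.93, 0.366, 0.0, -0.001]
ft_force: [0.4, 0.6, -0.5]
width: 0.0873
grip_force: 0.0
```

>>> {"method": "drive_tool", "body": {"increments": [[-0.003,0.098,0,0,0,0.132],[-0.007,0.196,0,0,0,0.265],[-0.01,0.294,0,0,0,0.397],[-0.014,0.392,0,0,0,0.53],[-0.017,0.49,0.002,0,0,0.662]]}}

```text
time: 2.18
ee_pos: [0.6747, 0.0419, 0.2199]
eef_rot: [0.993, 0.115, 0.0, -0.001]
ft_force: [0.3, 0.5, -0.3]
width: 0.0873
grip_force: 0.0
```

```bash
python3 - <<'E'
from h import *
np.set_printoptions(precision=4,suppress=True)
s=read_state(); print(s["time"],s["ee_pos"],s["joint_positions"],s["joint_vel"],R.from_quat(s["eef_rot"]).as_matrix())
c=get_calibration("wrist"); im=camera("wrist"); cv2.imwrite("pics/w1.png",im); print(c)
E
```

```text
2.1833 [0.6747 0.0419 0.2199] [-0.5577  0.4988  0.629   1.342  -0.2914  1.392  -1.2763] [ 0.4991  0.5838  0.2452 -0.6484 -0.4031  0.2136 -0.617 ] [[ 0.9736  0.2284  0.0004]
 [ 0.2284 -0.9736  0.0013]
 [ 0.0007 -0.0012 -1.    ]]
{'K': array([[417.2356,   0.    , 318.298 ],
       [  0.    , 417.2356, 233.3534],
       [  0.    ,   0.    ,   1.    ]]), 'k1': -0.03680066523965266, 'position': array([0.7453, 0.0598, 0.3816]), 'rotation': array([ 0.7764, -0.6156, -0.0837,  0.1058])}
```

View pics/w1.png

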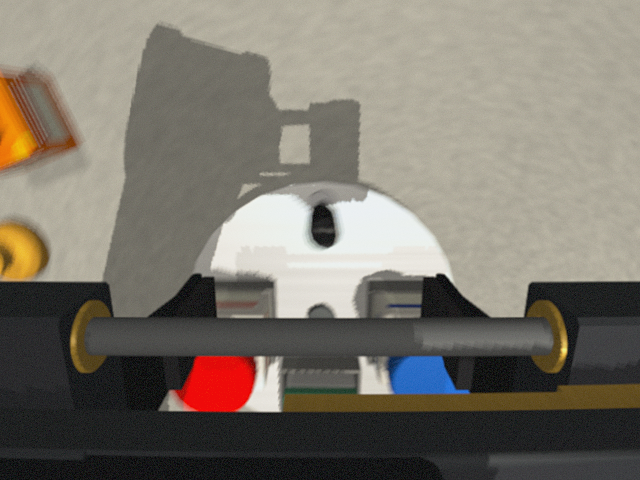

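The wrist view shows the black grip centred at (322,225), fingers straddling it laterally. I check it by ray.

```bash
python3 - <<'E'
from h import *
np.set_printoptions(precision=4,suppress=True)
im=cv2.imread("pics/w1.png"); m=mask(im,[0,0,0],[180,255,60],(300,196,345,255)); a,Ar,c=blob(m)
print(a,Ar,cv2.boundingRect(c)); cal=get_calibration("wrist")
print(plane("wrist",a,.099,cal))
s=read_state(); print(s["ee_pos"],np.abs(s["joint_vel"]).max())
A=np.array([.572,.018]); ya=.235; print(plan([(np.r_[.6741,.0424,.16],ya-np.pi/2),(np.r_[.6741,.0424,.088],ya-np.pi/2)]))
E
```

```text
(322.35759493670884, 225.06355485232066) 632.0 (312, 204, 23, 43)
[0.6775 0.0339 0.099 ]
[0.6766 0.0358 0.2191] 0.10614441584154476
[-0.003, -0.024, 0.197, 0.003, -0.0, -0.023]
[-0.0, 0.0, 0.24, 0.0, -0.0, 0.0]
(array([0.6742, 0.0425, 0.088 ]), Rotation.from_matrix(array([[ 0.9725,  0.2329,  0.0003],
                            [ 0.2329, -0.9725, -0.0002],
                            [ 0.0003,  0.0002, -1.    ]])))
```

>>> {"method": "drive_tool", "body": {"increments": [[0,0,0.05,0,0,0],[0,0,0.1,0,0,0],[0,0,0.15,0,0,0],[0,0,0.2,0,0,0],[0,0,0.2,0,0,0]]}}

```text
time: 2.65
ee_pos: [0.6723, 0.0432, 0.1565]
eef_rot: [0.993, 0.117, -0.002, -0.001]
ft_force: [-1.8, 0.3, -0.7]
width: 0.0869
grip_force: 0.0
```

```bash
python3 - <<'E'
from h import *
np.set_printoptions(precision=4,suppress=True)
cal=get_calibration("wrist"); im=camera("wrist"); s=read_state();print(s["ee_pos"],np.abs(s["joint_vel"]).max())
cv2.imwrite("pics/w2.png",im)
m=mask(im,[0,0,0],[180,255,60],(290,150,355,268)); a,Ar,c=blob(m); print(a,Ar,cv2.boundingRect(c),plane("wrist",a,.099,cal))
plan([(np.r_[.6741,.0424,.088],.235-np.pi/2)])
E
```

```text
[0.673  0.0431 0.1584] 0.04359640551111961
(321.65757893510425, 247.47663986950948) 1430.5 (302, 223, 41, 45) [0.6759 0.0435 0.099 ]
[0.003, 0.004, 0.235, -0.002, 0.003, 0.0]
```

>>> {"method": "drive_tool", "body": {"increments": [[0.002,0,0.06,0,0,0],[0.003,0,0.12,0,0,0],[0.004,0,0.18,0,0,0],[0.004,0,0.24,0,0,0],[0.004,0,0.24,0,0,0]]}}

```text
time: 3.12
ee_pos: [0.6738, 0.0436, 0.0856]
eef_rot: [0.993, 0.117, -0.002, -0.001]
ft_force: [-0.4, -0.1, -0.2]
width: 0.0871
grip_force: 0.0
```

>>> {"method": "drive_tool", "body": {"increments": [[0,0,0,0,0,0],[0,0,0,0,0,0],[0,0,0,0,0,0],[0,0,0,0,0,0],[0,0,0,0,0,0]], "claw": 1, "force": 25}}

```text
time: 3.53
ee_pos: [0.6758, 0.0434, 0.0892]
eef_rot: [0.993, 0.117, 0.001, -0.001]
ft_force: [0.2, 0.0, 0.4]
width: 0.0615
grip_force: 0.0
```

>>> {"method": "drive_tool", "body": {"increments": [[0,0,0,0,0,0],[0,0,0,0,0,0],[0,0,0,0,0,0],[0,0,0,0,0,0],[0,0,0,0,0,0]]}}

```text
time: 3.95
ee_pos: [0.6753, 0.0433, 0.0881]
eef_rot: [0.993, 0.117, 0.0, -0.001]
ft_force: [0.2, 0.5, 0.2]
width: 0.0282
grip_force: 0.0
```

>>> {"method": "drive_tool", "body": {"increments": [[0,0,0,0,0,0],[0,0,0,0,0,0],[0,0,0,0,0,0],[0,0,0,0,0,0],[0,0,0,0,0,0]]}}

```text
time: 4.37
ee_pos: [0.6755, 0.0428, 0.0882]
eef_rot: [0.993, 0.117, 0.001, -0.0]
ft_force: [3.1, -3.5, -1.9]
width: 0.0213
grip_force: 25.0
```

>>> {"method": "drive_tool", "body": {"increments": [[-0.0002,-0.0122,0,0,0,-0.0444],[-0.0009,-0.0244,0,0,0,-0.0889],[-0.0019,-0.0366,0,0,0,-0.1333],[-0.0034,-0.0487,0,0,0,-0.1778],[-0.0053,-0.0608,0,0,0,-0.2222]]}}

```text
time: 4.78
ee_pos: [0.6698, 0.0589, 0.0881]
eef_rot: [0.979, 0.203, 0.001, 0.0]
ft_force: [3.2, -6.5, -2.5]
width: 0.0213
grip_force: 25.0
```

>>> {"method": "drive_tool", "body": {"increments": [[-0.0002,-0.0122,0,0,0,-0.0444],[-0.0009,-0.0244,0,0,0,-0.0889],[-0.0019,-0.0366,0,0,0,-0.1333],[-0.0034,-0.0487,0,0,0,-0.1778],[-0.0053,-0.0608,0,0,0,-0.2222]]}}

```text
time: 5.2
ee_pos: [0.6607, 0.0759, 0.0881]
eef_rot: [0.957, 0.289, 0.0, 0.0]
ft_force: [1.3, -3.7, -0.7]
width: 0.0214
grip_force: 25.0
```

>>> {"method": "drive_tool", "body": {"increments": [[-0.0002,-0.0122,0,0,0,-0.0444],[-0.0009,-0.0244,0,0,0,-0.0889],[-0.0019,-0.0366,0,0,0,-0.1333],[-0.0034,-0.0487,0,0,0,-0.1778],[-0.0053,-0.0608,0,0,0,-0.2222]]}}

```text
time: 5.62
ee_pos: [0.6492, 0.0902, 0.0881]
eef_rot: [0.929, 0.371, 0.0, 0.0]
ft_force: [1.0, -4.7, -1.5]
width: 0.0214
grip_force: 25.0
```

>>> {"method": "drive_tool", "body": {"increments": [[-0.0002,-0.0122,0,0,0,-0.0444],[-0.0009,-0.0244,0,0,0,-0.0889],[-0.0019,-0.0366,0,0,0,-0.1333],[-0.0034,-0.0487,0,0,0,-0.1778],[-0.0053,-0.0608,0,0,0,-0.2222]]}}

```text
time: 6.03
ee_pos: [0.6356, 0.1024, 0.0881]
eef_rot: [0.893, 0.451, 0.0, 0.0]
ft_force: [1.6, -4.3, -1.8]
width: 0.0215
grip_force: 25.0
```

>>> {"method": "drive_tool", "body": {"increments": [[-0.0002,-0.0122,0,0,0,-0.0444],[-0.0009,-0.0244,0,0,0,-0.0889],[-0.0019,-0.0366,0,0,0,-0.1333],[-0.0034,-0.0487,0,0,0,-0.1778],[-0.0053,-0.0608,0,0,0,-0.2222]]}}

```text
time: 6.45
ee_pos: [0.62, 0.112, 0.0881]
eef_rot: [0.85, 0.527, 0.0, 0.0]
ft_force: [1.2, -4.1, -1.6]
width: 0.0211
grip_force: 25.0
```

>>> {"method": "drive_tool", "body": {"increments": [[-0.0002,-0.0122,0,0,0,-0.0444],[-0.0009,-0.0244,0,0,0,-0.0889],[-0.0019,-0.0366,0,0,0,-0.1333],[-0.0034,-0.0487,0,0,0,-0.1778],[-0.0053,-0.0608,0,0,0,-0.2222]]}}

```text
time: 6.87
ee_pos: [0.603, 0.1188, 0.0881]
eef_rot: [0.801, 0.599, 0.0, 0.0]
ft_force: [2.3, -3.9, -1.9]
width: 0.0215
grip_force: 25.0
```

>>> {"method": "drive_tool", "body": {"increments": [[-0.0002,-0.0122,0,0,0,-0.0444],[-0.0009,-0.0244,0,0,0,-0.0889],[-0.0019,-0.0366,0,0,0,-0.1333],[-0.0034,-0.0487,0,0,0,-0.1778],[-0.0053,-0.0608,0,0,0,-0.2222]]}}

```text
time: 7.28
ee_pos: [0.5851, 0.1225, 0.0881]
eef_rot: [0.746, 0.666, 0.0, 0.0]
ft_force: [2.0, -4.5, -3.7]
width: 0.0214
grip_force: 25.0
```

>>> {"method": "drive_tool", "body": {"increments": [[-0.0002,-0.0122,0,0,0,-0.0444],[-0.0009,-0.0244,0,0,0,-0.0889],[-0.0019,-0.0366,0,0,0,-0.1333],[-0.0034,-0.0487,0,0,0,-0.1778],[-0.0053,-0.0608,0,0,0,-0.2222]]}}

```text
time: 7.7
ee_pos: [0.5685, 0.1232, 0.0881]
eef_rot: [0.685, 0.729, 0.002, 0.001]
ft_force: [14.9, -1.9, -13.0]
width: 0.0214
grip_force: 25.0
```

```bash
python3 - <<'E'
from h import *
np.set_printoptions(precision=4,suppress=True)
s=read_state(); print(s["time"],s["ee_pos"],s["joint_positions"],R.from_quat(s["eef_rot"]).as_matrix()[:,1])
A=np.array([.572,.018]); d=s["ee_pos"][:2]-A; print(np.hypot(*d),np.arctan2(d[1],d[0])-.235)
E
```

```text
7.7 [0.5685 0.1232 0.0881] [-0.5455  0.3508  0.3046  1.7543 -0.1187  1.0496 -0.138 ] [0.9981 0.0616 0.0049]
0.10526833204733167 1.368829693436337
```

Force rose at 78°. I look before pushing further.

```bash
python3 - <<'E'
from h import *
s=camera("scene"); t=camera("top")
im=np.hstack([cv2.resize(s[180:340,270:470],(400,320)),cv2.resize(t[120:280,200:400],(400,320))]); cv2.imwrite("pics/c3.png",im)
print(read_state()["ft_force"],read_state()["torque"],read_state()["ee_pos"])
E
```

```text
[ 0.97275106 -3.74195443 -2.4922    ] [-0.80026683 -0.18144676  0.29856364] [0.56679031 0.12311216 0.08807059]
```

View pics/c3.png

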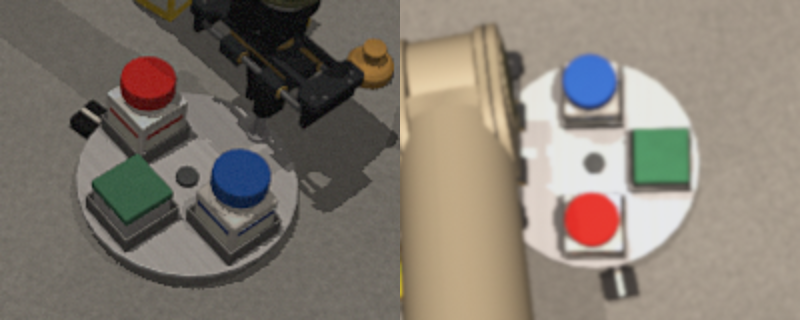

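The scene looks clear: the red jar is about 10° short of the index, nothing is touched, and the force has gone back to about 4 N. I finish the last 10°.

>>> {"method": "drive_tool", "body": {"increments": [[-0.0002,-0.0122,0,0,0,-0.0444],[-0.0009,-0.0244,0,0,0,-0.0889],[-0.0019,-0.0366,0,0,0,-0.1333],[-0.0034,-0.0487,0,0,0,-0.1778],[-0.0053,-0.0608,0,0,0,-0.2222]]}}

```text
time: 8.22
ee_pos: [0.5491, 0.1207, 0.0881]
eef_rot: [0.619, 0.785, 0.001, 0.0]
ft_force: [5.4, -2.0, -6.0]
width: 0.0216
grip_force: 25.0
```

>>> {"method": "drive_tool", "body": {"increments": [[0,0,0,0,0,0],[0,0,0,0,0,0],[0,0,0,0,0,0],[0,0,0,0,0,0],[0,0,0,0,0,0]]}}

```text
time: 8.63
ee_pos: [0.5484, 0.1206, 0.088]
eef_rot: [0.62, 0.785, 0.0, -0.0]
ft_force: [-1.4, -4.3, -0.3]
width: 0.021
grip_force: 25.0
```

```bash
python3 - <<'E'
from h import *
np.set_printoptions(precision=4,suppress=True)
s=read_state(); print(s["time"],s["ee_pos"],R.from_quat(s["eef_rot"]).as_matrix()[:,1])
A=np.array([.572,.018]); d=s["ee_pos"][:2]-A; print(np.hypot(*d),np.arctan2(d[1],d[0])-.235)
t=camera("top"); a,Ar,_=blob(mask(t,[0,180,120],[6,255,255],(200,120,400,280))); p=plane("top",a,.133)
b,Br,_=blob(mask(t,[105,150,80],[125,255,255],(200,120,400,280))); q=plane("top",b,.133)
print(a,Ar,b,Br,p,q,(p+q)/2,np.arctan2(q[1]-p[1],q[0]-p[0]))
E
```

```text
8.6333 [0.5484 0.1206 0.088 ] [ 0.9728  0.2317 -0.0002]
0.10524368825886586 1.561950883477158
(301.680926916221, 228.8549019607843) 467.5 (288.01063829787233, 161.10460992907798) 470.0 [0.4953 0.0001 0.133 ] [0.6456 0.0346 0.133 ] [0.5704 0.0173 0.133 ] 0.22556700893413345
```

The platter is at 1.561 rad by the images and the red jar at (0.495, 0.000), so it is in its stop. I release and rise.

>>> {"method": "drive_tool", "body": {"increments": [[0,0,0,0,0,0],[0,0,0,0,0,0],[0,0,0,0,0,0],[0,0,0,0,0,0],[0,0,0,0,0,0]], "claw": 0}}

```text
time: 9.1
ee_pos: [0.5489, 0.1215, 0.0883]
eef_rot: [0.619, 0.785, 0.001, -0.0]
ft_force: [-0.4, -0.2, -1.4]
width: 0.0469
grip_force: 0.0
```

>>> {"method": "drive_tool", "body": {"increments": [[0,0,-0.07,0,0,0],[0,0,-0.15,0,0,0],[0,0,-0.22,0,0,0],[0,0,-0.3,0,0,0],[0,0,-0.37,0,0,0]]}}

```text
time: 9.52
ee_pos: [0.5488, 0.1211, 0.2008]
eef_rot: [0.619, 0.785, 0.001, 0.0]
ft_force: [1.1, 0.4, 0.4]
width: 0.0799
grip_force: 0.0
```

```bash
python3 - <<'E'
from h import *
s=read_state(); r=R.from_quat(s["eef_rot"]); print(s["ee_pos"],s["width"])
y0=.235; y1=np.radians(-30); p0=np.array([.548,.1205,.199]); p1=np.array([.496,0,.199])
plan([((p0+p1)/2,(y0+y1)/2),(p1,y1)],start=(p0,down(y0)))
E
```

```text
[0.5487708  0.12114088 0.20078776] 0.07994208487215398
[-0.175, -0.131, 0.0, 0.0, 0.0, 0.483]
[-0.211, -0.057, 0.0, 0.0, 0.0, 0.483]
```

>>> {"method": "drive_tool", "body": {"increments": [[-0.035,-0.026,0,0,0,0.097],[-0.07,-0.052,0,0,0,0.193],[-0.105,-0.079,0,0,0,0.29],[-0.14,-0.105,0,0,0,0.386],[-0.175,-0.131,0,0,0,0.483]]}}

```text
time: 9.93
ee_pos: [0.5224, 0.0604, 0.1992]
eef_rot: [0.757, 0.653, 0.001, -0.0]
ft_force: [0.5, -0.1, 0.4]
width: 0.0874
grip_force: 0.0
```

>>> {"method": "drive_tool", "body": {"increments": [[-0.042,-0.011,0,0,0,0.097],[-0.084,-0.023,0,0,0,0.193],[-0.127,-0.034,0,0,0,0.29],[-0.169,-0.046,0,0,0,0.386],[-0.211,-0.057,0,0,0,0.483]]}}

```text
time: 10.35
ee_pos: [0.4964, 0.0001, 0.1991]
eef_rot: [0.867, 0.498, 0.001, -0.0]
ft_force: [-0.5, -0.1, -0.9]
width: 0.0872
grip_force: 0.0
```

>>> {"method": "drive_tool", "body": {"increments": [[0,0,0,0,0,0],[0,0,0,0,0,0],[0,0,0,0,0,0],[0,0,0,0,0,0],[0,0,0,0,0,0]]}}

```text
time: 10.77
ee_pos: [0.4969, 0.0013, 0.1989]
eef_rot: [0.865, 0.501, 0.001, -0.0]
ft_force: [-0.4, 0.2, 0.3]
width: 0.087
grip_force: 0.0
```

```bash
python3 - <<'E'
from h import *
np.set_printoptions(precision=4,suppress=True)
cal=get_calibration("wrist"); im=camera("wrist"); s=read_state();print(s["time"],s["ee_pos"],s["joint_positions"],R.from_quat(s["eef_rot"]).as_matrix()[:,1],s["width"])
cv2.imwrite("pics/w4.png",im)
a,Ar,c=blob(mask(im,[0,180,90],[6,255,255])); print(a,Ar,cv2.boundingRect(c),cv2.minEnclosingCircle(c),plane("wrist",a,.133,cal))
sc=camera("scene"); a,Ar,c=blob(mask(sc,[0,180,90],[6,255,255],(300,180,450,300))); print(a,Ar,plane("scene",a,.125))
E
```

```text
10.8167 [0.4968 0.0012 0.1989] [-0.4909  0.0532  0.4142  1.846  -0.0239  1.2462 -0.5915] [ 0.8669 -0.4985 -0.0001] 0.08707761126977956
(319.0181584777522, 247.32625214816653) 8049.5 (268, 195, 103, 104) ((318.6119079589844, 246.64891052246094), 52.183658599853516) [0.4974 0.0037 0.133 ]
(336.95626666666664, 223.62186666666665) 312.5 [ 0.4947 -0.0001  0.125 ]
```

View pics/w4.png

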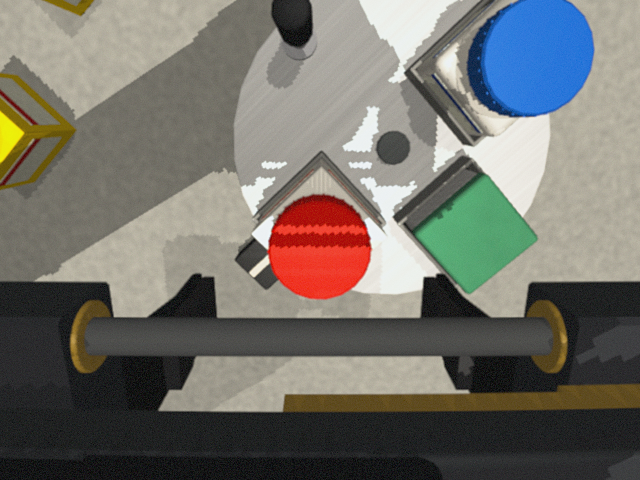

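The cap is centred below the fingers (wrist ray (0.497, 0.004), top (0.495, 0.000)), within the jaw's margin. I descend and grip.

>>> {"method": "drive_tool", "body": {"increments": [[0,0,0.08,0,0,0],[0,0,0.16,0,0,0],[0,0,0.24,0,0,0],[0,0,0.29,0,0,0],[0,0,0.313,0,0,0]]}}

```text
time: 11.28
ee_pos: [0.4955, 0.0007, 0.1029]
eef_rot: [0.866, 0.5, -0.001, -0.001]
ft_force: [0.1, 0.4, -0.2]
width: 0.0873
grip_force: 0.0
```

>>> {"method": "drive_tool", "body": {"increments": [[0,0,0,0,0,0],[0,0,0,0,0,0],[0,0,0,0,0,0],[0,0,0,0,0,0],[0,0,0,0,0,0]], "claw": 0.25, "force": 10}}

```text
time: 11.7
ee_pos: [0.4973, 0.0008, 0.106]
eef_rot: [0.866, 0.5, 0.001, -0.0]
ft_force: [-0.3, -0.1, 0.0]
width: 0.0673
grip_force: 0.0
```

>>> {"method": "drive_tool", "body": {"increments": [[0,0,0,0,0,0],[0,0,0,0,0,0],[0,0,0,0,0,0],[0,0,0,0,0,0],[0,0,0,0,0,0]], "claw": 1, "force": 10}}

```text
time: 12.12
ee_pos: [0.4971, 0.0006, 0.1054]
eef_rot: [0.866, 0.5, 0.001, -0.0]
ft_force: [1.6, 0.3, 2.3]
width: 0.0599
grip_force: 10.0
```

>>> {"method": "drive_tool", "body": {"increments": [[0,0,0,0,0,0],[0,0,0,0,0,0],[0,0,0,0,0,0],[0,0,0,0,0,0],[0,0,0,0,0,0]]}}

```text
time: 12.53
ee_pos: [0.4971, 0.0007, 0.1053]
eef_rot: [0.866, 0.5, 0.001, -0.0]
ft_force: [2.0, -0.1, 4.0]
width: 0.0598
grip_force: 10.0
```

>>> {"method": "drive_tool", "body": {"increments": [[0,0,0,0,0,0],[0,0,0,0,0,0],[0,0,0,0,0,0],[0,0,0,0,0,0],[0,0,0,0,0,0]], "force": 55}}

```text
time: 12.95
ee_pos: [0.497, 0.0006, 0.1053]
eef_rot: [0.866, 0.5, 0.001, -0.0]
ft_force: [1.2, -0.9, 6.0]
width: 0.0594
grip_force: 55.0
```

>>> {"method": "drive_tool", "body": {"increments": [[0,0,0,0,0,-0.05],[0,0,0,0,0,-0.1],[0,0,0,0,0,-0.15],[0,0,0,0,0,-0.2],[0,0,-0.001,0,0,-0.25]]}}

```text
time: 13.37
ee_pos: [0.4967, 0.0007, 0.1056]
eef_rot: [0.812, 0.583, 0.001, -0.0]
ft_force: [-0.2, -0.4, 4.1]
width: 0.0596
grip_force: 55.0
```

>>> {"method": "drive_tool", "body": {"increments": [[0,0,0,0,0,-0.05],[0,0,0,0,0,-0.1],[0,0,0,0,0,-0.15],[0,0,0,0,0,-0.2],[0,0,-0.001,0,0,-0.25]]}}

```text
time: 13.78
ee_pos: [0.4966, 0.0008, 0.1059]
eef_rot: [0.751, 0.66, 0.001, -0.0]
ft_force: [-0.2, -0.0, 4.8]
width: 0.0598
grip_force: 55.0
```

```bash
python3 - <<'E'
from h import *
np.set_printoptions(precision=4,suppress=True)
s=read_state(); y=R.from_quat(s["eef_rot"]).as_matrix()[:,1]; print(s["ee_pos"],np.degrees(np.arctan2(y[1],y[0])),s["ft_force"],s["torque"],s["width"])
E
```

```text
[0.4966 0.0008 0.1059] -7.4153425492530145 [-0.2145 -0.0159  4.8439] [-0.0098  0.0248 -0.1719] 0.05978379912537605
```

>>> {"method": "drive_tool", "body": {"increments": [[0,0,0,0,0,-0.05],[0,0,0,0,0,-0.1],[0,0,0,0,0,-0.15],[0,0,0,0,0,-0.2],[0,0,-0.001,0,0,-0.25]]}}

```text
time: 14.2
ee_pos: [0.4965, 0.0008, 0.1062]
eef_rot: [0.683, 0.73, 0.001, -0.0]
ft_force: [-0.5, 0.1, 5.9]
width: 0.0594
grip_force: 55.0
```

>>> {"method": "drive_tool", "body": {"increments": [[0,0,0,0,0,-0.05],[0,0,0,0,0,-0.1],[0,0,0,0,0,-0.15],[0,0,0,0,0,-0.2],[0,0,-0.001,0,0,-0.25]]}}

```text
time: 14.62
ee_pos: [0.4966, 0.0008, 0.1065]
eef_rot: [0.608, 0.794, 0.001, -0.0]
ft_force: [0.1, 0.5, 5.3]
width: 0.0593
grip_force: 55.0
```

>>> {"method": "drive_tool", "body": {"increments": [[0,0,0,0,0,-0.05],[0,0,0,0,0,-0.1],[0,0,0,0,0,-0.15],[0,0,0,0,0,-0.2],[0,0,-0.001,0,0,-0.25]]}}

```text
time: 15.03
ee_pos: [0.4966, 0.0008, 0.1068]
eef_rot: [0.527, 0.85, 0.001, -0.0]
ft_force: [-0.5, -0.1, 6.2]
width: 0.0595
grip_force: 55.0
```

>>> {"method": "drive_tool", "body": {"increments": [[0,0,0,0,0,-0.05],[0,0,0,0,0,-0.1],[0,0,0,0,0,-0.15],[0,0,0,0,0,-0.2],[0,0,-0.001,0,0,-0.25]]}}

```text
time: 15.45
ee_pos: [0.4967, 0.0009, 0.1071]
eef_rot: [0.442, 0.897, 0.001, -0.0]
ft_force: [0.3, -0.4, 7.3]
width: 0.0598
grip_force: 55.0
```

>>> {"method": "drive_tool", "body": {"increments": [[0,0,0,0,0,-0.05],[0,0,0,0,0,-0.1],[0,0,0,0,0,-0.15],[0,0,0,0,0,-0.2],[0,0,-0.001,0,0,-0.25]]}}

```text
time: 15.87
ee_pos: [0.4966, 0.0009, 0.1073]
eef_rot: [0.351, 0.936, 0.001, -0.0]
ft_force: [0.7, -0.2, 4.0]
width: 0.0595
grip_force: 55.0
```

>>> {"method": "drive_tool", "body": {"increments": [[0,0,0,0,0,-0.05],[0,0,0,0,0,-0.1],[0,0,0,0,0,-0.15],[0,0,0,0,0,-0.2],[0,0,-0.001,0,0,-0.25]]}}

```text
time: 16.28
ee_pos: [0.4963, 0.0009, 0.1073]
eef_rot: [0.258, 0.966, 0.001, -0.0]
ft_force: [0.7, 0.2, 2.2]
width: 0.0596
grip_force: 55.0
```

```bash
python3 - <<'E'
from h import *
np.set_printoptions(precision=4,suppress=True)
s=read_state(); y=R.from_quat(s["eef_rot"]).as_matrix()[:,1]; print(s["ee_pos"],np.degrees(np.arctan2(y[1],y[0])),s["ft_force"],s["torque"],s["width"],s["joint_positions"])
E
```

```text
[0.4963 0.0009 0.1073] 60.10458109839318 [0.6969 0.2037 2.1582] [ 0.0149 -0.023  -0.0162] 0.05962364694446986 [-0.3533  0.1488  0.2821  1.9485 -0.0494  1.0505  0.9994]
```

Torque has dropped to about zero, so the thread is free. I lift gently.

>>> {"method": "drive_tool", "body": {"increments": [[0,0,-0.003,0,0,0],[0,0,-0.006,0,0,0],[0,0,-0.009,0,0,0],[0,0,-0.012,0,0,0],[0,0,-0.015,0,0,0]]}}

```text
time: 16.7
ee_pos: [0.4965, 0.0007, 0.1118]
eef_rot: [0.259, 0.966, 0.001, -0.0]
ft_force: [1.0, -0.3, -0.5]
width: 0.0595
grip_force: 55.0
```

>>> {"method": "drive_tool", "body": {"increments": [[0,0,-0.006,0,0,0],[0,0,-0.012,0,0,0],[0,0,-0.018,0,0,0],[0,0,-0.024,0,0,0],[0,0,-0.03,0,0,0]]}}

```text
time: 17.12
ee_pos: [0.4967, 0.0007, 0.1212]
eef_rot: [0.259, 0.966, 0.001, 0.0]
ft_force: [-0.3, 0.5, -0.9]
width: 0.0592
grip_force: 55.0
```

```bash
python3 - <<'E'
from h import *
np.set_printoptions(precision=4,suppress=True)
s=read_state(); print(s["ee_pos"],s["ft_force"],s["torque"],s["width"])
sc=camera("scene"); cv2.imwrite("pics/s5.png",cv2.resize(sc[170:310,270:450],(720,560)))
E
```

```text
[0.4967 0.0007 0.1212] [-0.2548  0.4904 -0.9126] [-0.0381 -0.0165  0.0045] 0.05919286643529644
```

View pics/s5.png

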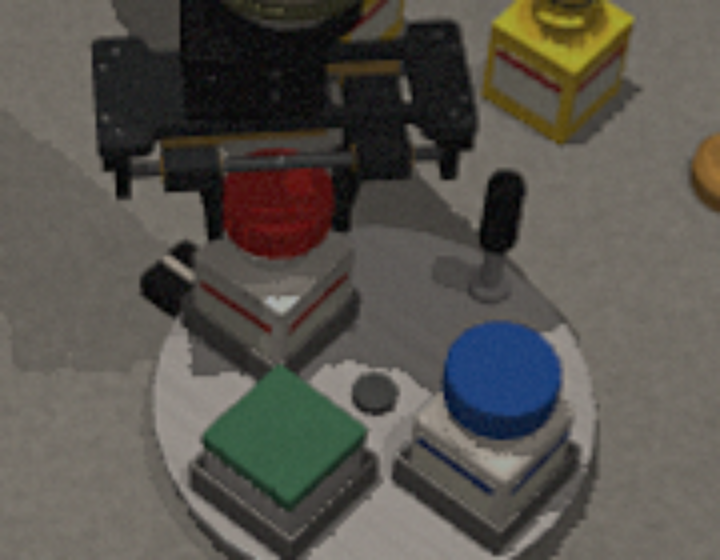

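The jar is seated with its label visible in the pocket, and the cap is rising with only about 1 N on the wrist. I raise another 16 mm and settle.

>>> {"method": "drive_tool", "body": {"increments": [[0,0,-0.011,0,0,0],[0,0,-0.022,0,0,0],[0,0,-0.033,0,0,0],[0,0,-0.044,0,0,0],[0,0,-0.054,0,0,0]]}}

```text
time: 17.58
ee_pos: [0.4968, 0.0006, 0.1377]
eef_rot: [0.259, 0.966, 0.001, 0.0]
ft_force: [0.2, -0.4, -0.2]
width: 0.0595
grip_force: 55.0
```

>>> {"method": "drive_tool", "body": {"increments": [[0,0,0,0,0,0],[0,0,0,0,0,0],[0,0,0,0,0,0],[0,0,0,0,0,0],[0,0,0,0,0,0]]}}

```text
time: 18.0
ee_pos: [0.4966, 0.0006, 0.137]
eef_rot: [0.259, 0.966, 0.001, 0.0]
ft_force: [-0.7, 0.7, -0.9]
width: 0.0592
grip_force: 55.0
```

>>> {"method": "drive_tool", "body": {"increments": [[0,0,0,0,0,0],[0,0,0,0,0,0],[0,0,0,0,0,0],[0,0,0,0,0,0],[0,0,0,0,0,0]]}}

```text
time: 18.42
ee_pos: [0.4967, 0.0006, 0.1371]
eef_rot: [0.259, 0.966, 0.001, 0.0]
ft_force: [0.3, -0.1, 0.2]
width: 0.0593
grip_force: 55.0
```

```bash
python3 - <<'E'
from h import *
sc=camera("scene"); cv2.imwrite("pics/s6.png",cv2.resize(sc[170:310,270:450],(720,560)))
E
```

```text
(no output)
```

View pics/s6.png

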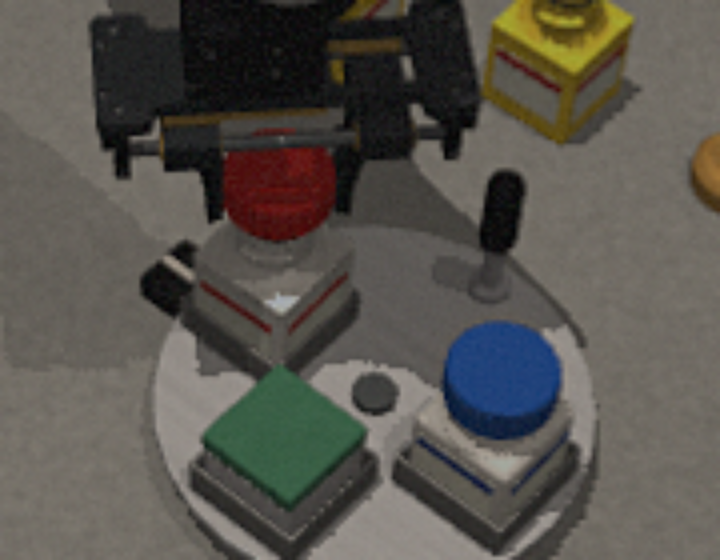

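The white neck now shows below the raised cap at (275,245) and the jar has not moved. The cap is held about 32 mm above its closed height, so I hand in.

```bash
python3 -c "
from bench import *
print(close_job())"
```

```text
the job is handed in; nothing more can be done
None
```

I turned the carousel to bring the red-capped jar to its stop at the index mark, unscrewed the cap, and handed the job in at about 18.5 s with the cap held upright about 32 mm above its closed height, the jar still seated; the hand-in returned no verdict.

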